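Tip the last block into the moulding bed and wedge the row tight

TASK

Finish making up the moulding bed in the wedge frame. Without lifting the tall block off the bench, bring it up against the front edge of the frame, tip it over that edge by its top so that it lies in the empty place beside the other two blocks, and push it back against the back fence. Then push the red-headed wedge, thin end first, into the gap between that block and the slanted right rail until the whole row is locked tight, let go, and leave the other things on the bench alone.

Things in the scene. Friction and masses are not known exactly. Their poses are not given: they have to be found in the camera images.
- wedge_frame: Fixed frame of waxed, slippery wood. Origin: middle of its platform's front edge, at bench level; x runs to the back fence, y left, z up. Platform 12 mm thick, x=0 to 150 mm, y=-100 to +98 mm; its front edge is the stop. On it: back fence (face at x=134 mm, top z=42 mm), straight left rail (inner face y=+80 mm, top z=36 mm, x=0 to 134 mm), slanted right rail (see rail_mouth). Open in front.
- slot (a point): Point on the platform (frame x=4, y=-30, z=12 mm) below where the centre of the tall block's front end face belongs, with the block home at the fence and packed against block_mid. That block's right face is then at frame y=-52 mm.
- rail_mouth (a point): Front end of the slanted right rail's inner face, at platform height (frame x=0, y=-75.1 mm). From here the face runs back and to the left, 16 mm left per 100 mm, to y=-58.3 mm at x=105 mm, where the rail ends. The rail is 18 mm thick, top z=36 mm.
- wedge_home (a point): Point (frame x=-24, y=-64, z=12 mm) where the wedge's origin stands when the row is just tight, all blocks home: its head is then 10 mm in front of the platform. The row packs as the wedge goes in; 10 to 20 N pushes it tight and it then stays by friction.
- tall_block: Pale wooden block 44x44x130 mm, 0.09 to 0.16 kg, upright on the bench 2 to 28 mm in front of the frame's empty place, a little turned. Origin: centre of the end it stands on; z along its length to the top. Tipped forwards over the stop it lies on the platform, z along the frame's x, its origin end 22 mm above the platform and jutting 10 to 35 mm out in front until pushed home.
- block_left: Pale wooden block 130x44x44 mm already lying in the frame near the left rail and fence, loose, 0.12 kg. Origin: centre of its underside; x along its length.
- block_mid: The same kind of block lying to the right of block_left, loose. Origin: centre of its underside; x along its length.
- wedge: Dark wooden wedge with a red head, lying on the bench, 0.07 kg. Origin: under the head's centre; x points to the thin end, z up. Head 28x28 mm, 34 mm tall; grip it across y. Wedge part 22 mm tall; left face straight at y=+12 mm, right face slanted like the right rail, y=-13 mm at the head, y=+2 mm at the thin end. Slides in flat on the platform, x along the frame's x.
- wedge_tip (a point): Middle of the wedge's thin end face (10 mm wide, 22 mm tall): wedge x=106, y=7, z=11 mm.
- paint_brown: Bystander: small white bottle with brown cap, 34 mm across, 74 mm tall. Origin: centre of underside.
- paint_black: Bystander: small white bottle with black cap, 34 mm across, 74 mm tall. Origin: centre of underside.
- rivet_tin: Bystander: round tin with rust-red lid, 55 mm across, 26 mm tall. Origin: centre of underside.
- thread_sky: Bystander: coil of sky-blue thread, about 54x48 mm, 20 mm tall. Origin: centre of underside.
- tape: Bystander: roll of tan tape lying flat, 100 mm across, 25 mm tall. Origin: centre of underside.

How it is judged:
By the outcome, as a careful person would: the job done as asked, in the order asked, and still so for the second after the job is handed in, with the robot touching nothing.
It also fails if it takes over 72 s, if anything falls off the work surface, if the arm or the gripper's body presses on something with over 40 N, if the wrist force passes 120 N, or if a joint passes its speed limit or range.

ROBOT

A 6-joint arm with a two-finger parallel gripper is mounted at the origin on a cart in front of the work surface, level with it; the furniture and walls round the work are solid. World frame = base frame: x ahead of the robot, y to its left, z up, the work surface at z = 0. Lengths are in m, angles in degrees, forces in N, time in s.
With the tool pointing down it reaches from about 0.4 to 0.825 m from the base axis. Payload 7 kg.
Tool frame: the origin (TCP) lies midway between the tips of the shut fingers; the grasp point (between the pads) lies r.grip_depth behind it (r.grip_depth is the distance from the TCP to the grasp point, in m); z points along the fingers, y is the line along which they close (so a half turn about z gives the same grasp; the last joint's range is limited). The gripper opens to 88 mm and grips with 3 to 60 N. Pads are 19 mm wide; open, the fingers measure 130 mm over their backs; the gripper's body (78 mm by 193 mm) begins 47 mm behind the grasp point.
Start: joints at [86.465, 20.546, 0.682, 0, -70.136, -16.507], TCP at [0.231, 0.634, 0.227] pointing down, gripper open.
Joint ranges: [-176.03, 176.03], [-82.01, 121.73], [-58.28, 71.71], [-173.87, 95.51], [-174.79, -0.11], [-173.66, 173.66]. Speed limits (degrees/s): [136.94, 136.94, 172.46, 180, 180, 180].

INTERFACE

Orientations are given as [roll, pitch, yaw] about the fixed x, y, z axes, in that order (R = Rz(yaw) Ry(pitch) Rx(roll)).
In Python, from plant import r, cam, status gives the robot as it stands (r), with the cameras (cam) and the readings (status).
- The arm moves only by the shell command python3 drive.py 'ROWS' [OPENING] [FORCE]. ROWS is a JSON object whose key "plan" holds a list of rows, 1 to 12 of them, each of 6 numbers: dx, dy, dz in normalised numbers (1 is 1 m), then a rotation vector rx, ry, rz in normalised numbers (1 is 90 degrees); each row is the pose to reach, as a shift and turn from the pose commanded when the command began, along the tool's axes at that moment; what a row does not reach only later rows make up. A row lasts 1/12 s, in which the tool goes at most 0.0417 m and 7.16 degrees, less where a joint would pass 70% of its speed; a pose out of reach is approached as far as the arm can. OPENING is the finger opening in m, set as the command begins (- or left out keeps the last). The fingers move at their own pace and stop on an object; FORCE is the grip in N (left out, the last holds). Time passes only in rows, so rows that do not move let the fingers close. It prints the time, the measured TCP pose, the force, the opening and the grip force at its end. A shift or turn number past 1, either way, is cut back to 1. Input that does not fit is refused with a message, and nothing moves.
- status.get_state(): the state, without advancing time (a new reading comes with each control period).
- cam.capture(name): name is "scene" or "top"; returns a dict with "frame" (480x640x3 uint8, red, green, blue), "z_map" (480x640 float32, m along the optical axis (not along the pixel's ray), 0 where there is no reading), "fx", "fy", "cx", "cy" (pixels), "cam_to_world" (4x4, takes a point from camera to world coordinates). Camera axes: x right, y down, z forward; pixel columns grow to the right and rows downward; lengths in m; the calibration is good to about 2 mm. A picture is of the moment at which its call begins.
- r.close_job(): hands the job in; it is judged then, once.
The state is a dict: "time_s": time; "joints": joint angles; "qd": joint speeds; "joint_torque": joint torques, N m; "tcp_pos": TCP position; "eef_rot": TCP orientation; "contact_force": force on the tool from outside, world axes, zero at the start; "moment": the same for the moment, N m; "gripper_width": finger opening in m; "gripper_force": force on a finger pad.
Only numpy, scipy, OpenCV 4.12 (cv2) and the standard library are available. Lean on these libraries where they do the work, as an engineer would, in place of code of your own. Each camera call takes 0.05 s, during which the arm holds its last target. There are 200 camera calls.

## Working session

There is one attempt and no reset: what is moved stays moved. The work goes in short steps, Python scripts to look and compute and a shell command to move; the robot and the scene stay as the last step left them, time stands still between calls to the robot, and variables do not carry over. Pictures are saved under pics/ and viewed, at most 10 in all, crops included, and the job is handed in when it is done.

```bash
ls; mkdir -p pics; python3 - <<'E'
from plant import r, cam, status
import cv2,numpy as np
s=status.get_state(); print({k:np.round(v,3).tolist() for k,v in s.items()}, r.grip_depth)
for n in("scene","top"):
    c=cam.capture(n); cv2.imwrite(f"pics/{n}0.png",c["frame"][:,:,::-1]); np.savez(f"{n}0.npz",**c)
    print(n,c["fx"],c["cx"],c["cy"],np.round(c["cam_to_world"],3).tolist())
E
```

```text
drive.py
pics
plant.py
{'time_s': 0.0, 'joints': [86.466, 20.591, 0.631, -0.022, -70.134, -16.506], 'qd': [-0.043, 0.067, -0.098, 0.024, 0.009, -0.014], 'joint_torque': [0.002, -58.273, 29.305, 6.997, 0.007, -0.0], 'tcp_pos': [0.231, 0.634, 0.226], 'eef_rot': [179.904, -0.007, -20.047], 'contact_force': [0.193, -0.368, 0.108], 'moment': [0.014, -0.051, -0.026], 'gripper_force': 0.0, 'gripper_width': 0.087} 0.0188
scene 542.4897949913175 319.8172914515568 244.13990579856696 [[0.82, -0.241, 0.519, 0.069], [-0.572, -0.366, 0.734, -0.417], [0.013, -0.899, -0.438, 0.423], [0.0, 0.0, 0.0, 1.0]]
top 578.1510542806928 311.3493600872681 234.73588861148633 [[0.019, -0.997, 0.078, 0.42], [-1.0, -0.021, -0.016, 0.242], [0.018, -0.077, -0.997, 1.213], [0.0, 0.0, 0.0, 1.0]]
```

View pics/scene0.png

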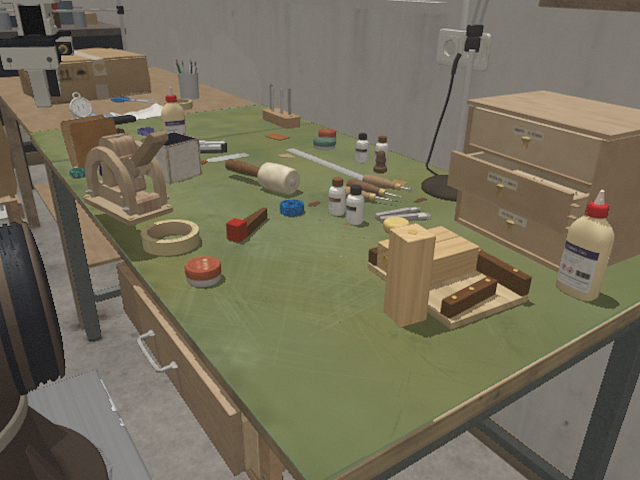

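View pics/top0.png

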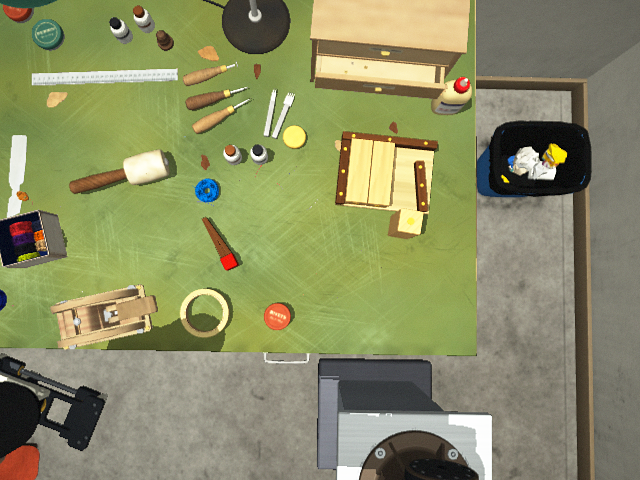

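The scene view shows the tall block at (408,275) standing before the frame. The top view shows the frame at (387,172), the block's top at (410,220), and the wedge running from its head (229,261) to its tip (206,219). I'll enlarge both.

```bash
cat > h.py <<'E'
import numpy as np,cv2
def cloud(c):
    v,u=np.mgrid[0:480,0:640]; z=c["z_map"]
    P=np.stack([(u-c["cx"])/c["fx"]*z,(v-c["cy"])/c["fy"]*z,z],-1)
    M=c["cam_to_world"]; return P@M[:3,:3].T+M[:3,3]
def px(c,u,v,h):
    M=c["cam_to_world"]; d=M[:3,:3]@np.array([(u-c["cx"])/c["fx"],(v-c["cy"])/c["fy"],1]); o=M[:3,3]
    return o+d*(h-o[2])/d[2]
def crop(f,u0,v0,u1,v1,k): return cv2.resize(f[v0:v1,u0:u1,::-1],None,fx=k,fy=k,interpolation=cv2.INTER_CUBIC)
E
python3 - <<'E'
from h import *
t=dict(np.load("top0.npz"));s=dict(np.load("scene0.npz"))
a=crop(t["frame"],330,125,445,245,5);b=crop(t["frame"],190,205,250,280,3)
o=np.zeros((600,800,3),np.uint8);o[:600,:575]=a;o[:225,580:760]=b
b=crop(s["frame"],220,200,275,245,4);o[300:480,580:800]=b
cv2.imwrite("pics/crop0.png",o)
C=cloud(t)
for n,u,v in [("bench",380,270),("blocktop",410,215),("mid",380,175),("left",355,175),("plat",405,170),("railL",342,170),("fence",390,136),("wedge",213,234),("head",230,261)]:
    print(n,np.round(C[v,u],4))
# tall block top
m=(C[:,:,2]>.11)&(C[:,:,2]<.15);m[:190]=0;m[250:]=0;m[:,:380]=0;m[:,450:]=0
P=C[m];print("tall",len(P),P[:,2].mean(),P.min(0),P.max(0),cv2.minAreaRect(P[:,:2].astype(np.float32)*1000))
h=cv2.cvtColor(t["frame"],cv2.COLOR_RGB2HSV)
for n,lo,hi in(("mid",.05,.065),("rail",.03,.05)):
  m=(C[:,:,2]>lo)&(C[:,:,2]<hi);m[:125]=0;m[215:]=0;m[:,:330]=0;m[:,445:]=0
  P=C[m];print(n,len(P),P[:,2].mean(),cv2.minAreaRect(P[:,:2].astype(np.float32)*1000))
C2=cloud(s)
m=(C2[:,:,2]>.122)&(C2[:,:,2]<.14);m[:215]=0;m[250:]=0;m[:,:380]=0;m[:,440:]=0
P=C2[m];print("tall scene",len(P),P[:,2].mean(),cv2.minAreaRect(P[:,:2].astype(np.float32)*1000))
E
```

```text
bench [0.4433 0.0772 0.0022]
blocktop [0.5459 0.0387 0.1289]
mid [0.6357 0.0857 0.0502]
left [0.6333 0.1373 0.057 ]
plat [0.655  0.0276 0.0103]
railL [0.6467 0.1625 0.0377]
fence [0.7206 0.0638 0.0361]
wedge [0.5104 0.4257 0.0208]
head [0.4552 0.388  0.0293]
tall 583 0.1276536963928762 [0.51051793 0.01382681 0.11001413] [0.55916097 0.06252038 0.13525686] ((535.0487060546875, 38.18036651611328), (45.046077728271484, 44.134849548339844), 81.85192108154297)
mid 2666 0.054533961252087 ((633.1038818359375, 101.20248413085938), (101.27742767333984, 149.082763671875), 85.36347961425781)
rail 1907 0.03758547910082368 ((640.8529052734375, 70.86689758300781), (197.89425659179688, 162.98121643066406), 85.18095397949219)
tall scene 708 0.12849152965440902 ((535.0269165039062, 36.01324462890625), (45.52131271362305, 45.26249694824219), 82.2222671508789)
```

View pics/crop0.png

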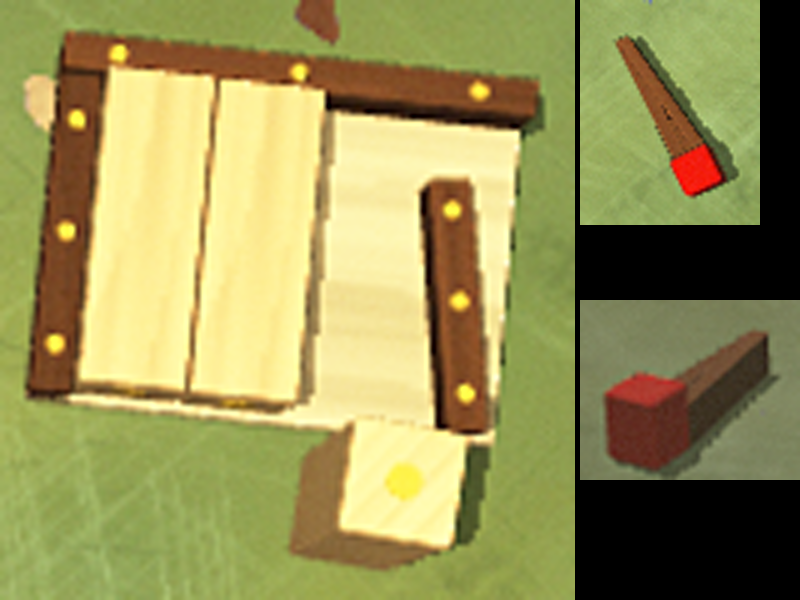

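The crop shows the frame's right platform corner at (492,443) and left rail inner corners at (75,393) and (103,72). The right rail's inner edge runs from (440,428) to (423,185). The wedge head's top corners are at (672,158), (708,146), (724,182) and (692,196). I'll fit poses from these.

```bash
cat >> h.py <<'E'
def proj(c,P):
    M=np.linalg.inv(c["cam_to_world"]);Q=np.atleast_2d(P)@M[:3,:3].T+M[:3,3]
    return np.stack([c["fx"]*Q[:,0]/Q[:,2]+c["cx"],c["fy"]*Q[:,1]/Q[:,2]+c["cy"]],1)
def T(p,L):
    a=np.radians(p[2]);L=np.atleast_2d(L)/1000.
    return np.stack([p[0]+L[:,0]*np.cos(a)-L[:,1]*np.sin(a),p[1]+L[:,0]*np.sin(a)+L[:,1]*np.cos(a),L[:,2]],1)
def fit(obs,p0):
    from scipy.optimize import least_squares
    s=least_squares(lambda p:np.concatenate([(proj(c,T(p,L))-uv).ravel() for c,L,uv in obs]),p0,x_scale=[.01,.01,1],loss="soft_l1")
    return s.x,np.round(s.fun.reshape(-1,2),1).tolist()
E
python3 - <<'E'
from h import *
t=dict(np.load("top0.npz"));s=dict(np.load("scene0.npz"))
L=[[0,-100,12],[0,80,36],[134,80,36],[0,-75.1,36],[105,-58.3,36]]
uv=np.array([[492,443],[75,393],[103,72],[440,428],[423,185]])/5+[330,125]-.4
f,e=fit([(t,L,uv)],[.57,.09,-5]);print("frame",f,e)
LW=[[14,14,34],[14,-14,34],[-14,-14,34],[-14,14,34],[106,12,22],[106,2,22]]
uw=np.array([[92,158],[128,146],[144,182],[112,196],[37,40],[52,37]])/3+[190,205]-.3
w,e=fit([(t,LW,uw)],[.45,.39,30]);print("wedge top",w,e)
us=np.array([[68,73],[108,83],[72,102],[27,90]])/4+[220,200]-.4
LS=[[14,14,34],[14,-14,34],[-14,-14,34],[-14,14,34]]
w2,e=fit([(t,LW,uw),(s,LS,us)],[.45,.39,30]);print("wedge both",w2,e)
img=s["frame"][:,:,::-1].copy();k=4
img=cv2.resize(img[190:340,360:540],None,fx=k,fy=k)
for p in proj(s,T(f,[[0,-100,12],[0,80,36],[134,80,36],[0,-75.1,36],[105,-58.3,36],[105,-58.3,12],[0,98,12],[0,-30,12],[150,-100,42],[134,98,42]])):
    cv2.circle(img,tuple(((p-[360,190]+.4)*k).astype(int)),3,(0,0,255),1)
cv2.imwrite("pics/ov.png",img)
C=cloud(t);C2=cloud(s)
tall=np.array([.535,.037]);a=np.radians(f[2]);R=np.array([[np.cos(a),np.sin(a)],[-np.sin(a),np.cos(a)]])
print("tall in frame",R@(tall-f[:2]))
for n,q in(("slot",[4,-30,12]),("whome",[-24,-64,12])):print(n,T(f,q))
E
```

```text
frame [ 0.57179039  0.07866369 -4.76378132] [[-0.1, 0.3], [-1.1, -0.2], [-0.4, 0.2], [0.9, 0.7], [0.7, -1.7]]
wedge top [ 0.45361405  0.38876053 27.47866839] [[-0.3, 1.2], [0.2, -0.9], [0.8, -0.6], [-0.9, 0.9], [0.4, 0.4], [-0.2, -0.8]]
wedge both [ 0.4550618   0.38876312 27.6881848 ] [[-0.3, 0.5], [0.1, -1.6], [0.9, -1.3], [-0.9, 0.2], [0.3, -0.2], [-0.4, -1.4], [-2.6, 0.2], [0.3, 0.7], [0.2, 1.6], [-1.7, 1.4]]
tall in frame [-0.03320322 -0.04457513]
slot [[0.57328514 0.04843514 0.012     ]]
whome [[0.54255823 0.01687793 0.012     ]]
```

View pics/ov.png

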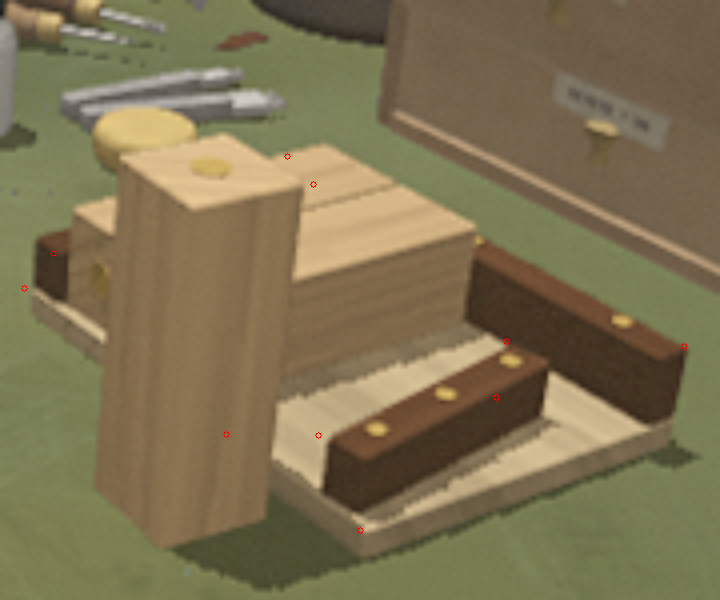

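The overlay lands within about 2 px, so I'll refine the fit with both views. I'll also fit the tall block and block_mid, and add a helper that gives tool-axis shifts.

```bash
cat >> h.py <<'E'
def go(F,x,y,z,yaw):
    """rows target (dx,dy,dz,rz) to frame-coords x,y (mm), world z (mm), yaw rel. frame"""
    from plant import r, cam, status
    from scipy.spatial.transform import Rotation as Ro
    s=status.get_state();R=Ro.from_euler("xyz",s["eef_rot"],degrees=True)
    t=T(F,[x,y,z])[0];d=R.inv().apply(t-s["tcp_pos"])
    G=Ro.from_euler("xyz",[180,0,F[2]+yaw],degrees=True)
    print("t",round(s["time_s"],2),"d",np.round(d,4),"rv",np.round((R.inv()*G).as_rotvec(degrees=True),2))
E
python3 - <<'E'
from h import *
t=dict(np.load("top0.npz"));s=dict(np.load("scene0.npz"))
L=[[0,-100,12],[0,80,36],[134,80,36],[0,-75.1,36],[105,-58.3,36]]
uv=np.array([[492,443],[75,393],[103,72],[440,428],[423,185]])/5+[330,125]-.4
LS=[[0,-100,12],[0,-75.1,36],[105,-58.3,36],[150,-100,42]]
us=np.array([[364,539],[330,437],[510,344],[686,348]])/4+[360,190]-.4
f,e=fit([(t,L,uv),(s,LS,us)],[.57,.09,-5]);print("frame",f,e)
a=np.radians(f[2]);R=np.array([[np.cos(a),np.sin(a)],[-np.sin(a),np.cos(a)]])
LT=[[22,22,130],[22,-22,130],[-22,-22,130],[-22,22,130]]
ut=np.array([[355,418],[470,433],[455,550],[340,532]])/5+[330,125]-.4
ub=np.array([[228,133],[302,186],[190,208],[118,157],[268,515],[163,546],[95,487]])/4+[360,190]-.4
LB=LT+[[22,-22,0],[-22,-22,0],[-22,22,0]]
b,e=fit([(t,LT,ut),(s,LB,ub)],[.535,.037,-8]);print("tall",b,e,R@(b[:2]-f[:2]),b[2]-f[2])
for n,pts in(("mid right",[(325,90),(300,403)]),("mid/left seam",[(214,80),(190,392)]),("left left",[(110,70),(80,385)])):
    for u,v in pts: print(n,np.round(1e3*R@(px(t,u/5+330-.4,v/5+125-.4,.056)[:2]-f[:2]),1))
np.save("F.npy",f);np.save("W.npy",[.4545,.3888,27.6])
dp=R@(b[:2]-f[:2])*1e3
go(f,dp[0],dp[1],145,b[2]-f[2]); go(f,dp[0],dp[1],119,b[2]-f[2])
E
```

```text
frame [ 0.57184142  0.07722388 -4.53063908] [[0.6, 0.1], [-0.5, -0.0], [0.0, 0.3], [1.6, 0.5], [1.1, -1.8], [0.2, -1.6], [-2.0, -0.0], [-0.3, -0.5], [0.4, -0.2]]
tall [ 0.53575632  0.03730386 -8.49914737] [[0.5, -1.3], [0.4, -0.4], [-0.1, -0.9], [-0.1, -1.2], [-0.7, -0.0], [1.0, -0.7], [0.5, 0.1], [-0.8, -0.4], [-0.5, 2.0], [-0.8, 2.1], [-1.2, 0.6]] [-0.03281897 -0.04264571] -3.9685082884891507
mid right [131.4  -9.5]
mid right [  2.4 -10.6]
mid/left seam [130.9  35.9]
mid/left seam [ 2.4 34.1]
left left [130.7  78.5]
left left [ 0.7 78.6]
t 0.1 d [0.4905 0.4557 0.0815] rv [  0.09   0.   -11.55]
t 0.1 d [0.4905 0.4557 0.1075] rv [  0.09   0.   -11.55]
```

```bash
python3 - <<'E'
from h import *
t=dict(np.load("top0.npz"));s=dict(np.load("scene0.npz"))
L=[[0,-100,12],[0,80,36],[134,80,36],[0,-75.1,12],[105,-58.3,12]]
uv=np.array([[492,443],[75,393],[103,72],[436,430],[421,190]])/5+[330,125]-.4
LS=[[0,-100,12],[0,-75.1,36],[105,-58.3,36],[150,-100,42]]
us=np.array([[364,539],[330,437],[510,344],[686,348]])/4+[360,190]-.4
f,e=fit([(t,L,uv),(s,LS,us)],[.57,.09,-5]);print("frame",f,e)
f2,e=fit([(t,L,uv)],[.57,.09,-5]);print("frame",f2,e)
a=np.radians(f[2]);R=np.array([[np.cos(a),np.sin(a)],[-np.sin(a),np.cos(a)]])
for n,pts in(("mid right",[(325,90),(300,403)]),("left left",[(110,70),(80,385)])):
    for u,v in pts: print(n,np.round(1e3*R@(px(t,u/5+330-.4,v/5+125-.4,.056)[:2]-f[:2]),1))
np.save("F.npy",f); print(R@(np.array([.53576,.0373])-f[:2]))
E
```

```text
frame [ 0.57192972  0.07674199 -4.53063788] [[0.9, 0.0], [-0.2, -0.0], [0.2, 0.3], [0.3, 1.4], [-0.5, -0.5], [0.5, -1.5], [-1.7, 0.1], [0.0, -0.4], [0.7, -0.1]]
frame [ 0.5722623   0.07708615 -4.60865761] [[0.7, -0.1], [-0.4, -0.3], [0.2, 0.1], [0.1, 1.3], [-0.6, -0.6]]
mid right [131.3  -9.1]
mid right [  2.3 -10.2]
left left [130.5  79. ]
left left [ 0.6 79.1]
[-0.03294109 -0.04217587]
```

The rows are not in the units I measure in: turns go in shares of 90 degrees. I convert before sending: -11.5 degrees / 90 = -0.1278.

```bash
python3 drive.py '{"plan":[[0.04,0.038,0,0,0,-0.0333],[0.08,0.076,0,0,0,-0.0667],[0.12,0.114,0,0,0,-0.1],[0.16,0.152,0.01,0,0,-0.1278],[0.2,0.19,0.02,0,0,-0.1278],[0.24,0.228,0.02,0,0,-0.1278],[0.28,0.266,0.02,0,0,-0.1278],[0.32,0.304,0.02,0,0,-0.1278],[0.36,0.342,0.02,0,0,-0.1278],[0.4,0.38,0.03,0,0,-0.1278],[0.44,0.42,0.04,0,0,-0.1278],[0.47,0.44,0.05,0,0,-0.1278]]}' 0.088
```

```text
time_s: 1.1
tcp_pos: [0.4542, 0.1861, 0.1965]
eef_rot: [-180.0, -0.0, -8.5]
contact_force: [1.4, 0.8, 0.3]
gripper_width: 0.0875
gripper_force: 0.0
```

```bash
python3 -c "
from h import *
F=np.load('F.npy');go(F,-33,-42.2,150,-4);go(F,-33,-42.2,119,-4)"
```

```text
t 1.1 d [0.1026 0.1352 0.0465] rv [-0.04 -0.03  0.01]
t 1.1 d [0.1026 0.1352 0.0775] rv [-0.04 -0.03  0.01]
```

```bash
python3 drive.py '{"plan":[[0.025,0.03,0,0,0,0],[0.05,0.06,0,0,0,0],[0.075,0.09,0,0,0,0],[0.09,0.12,0,0,0,0],[0.1026,0.1352,0.02,0,0,0],[0.1026,0.1352,0.04,0,0,0],[0.1026,0.1352,0.06,0,0,0],[0.1026,0.1352,0.072,0,0,0],[0.1026,0.1352,0.0775,0,0,0],[0.1026,0.1352,0.0775,0,0,0]]}' 0.088 && python3 drive.py '{"plan":[[0,0,0,0,0,0],[0,0,0,0,0,0],[0,0,0,0,0,0],[0,0,0,0,0,0],[0,0,0,0,0,0],[0,0,0,0,0,0]]}' 0.03 8 && python3 -c "
from h import *
F=np.load('F.npy');go(F,-22,-33,119,0)"
```

```text
time_s: 1.93
tcp_pos: [0.5343, 0.0387, 0.1174]
eef_rot: [179.9, 0.1, -8.6]
contact_force: [0.5, -1.0, 0.5]
gripper_width: 0.0877
gripper_force: 0.0
time_s: 2.43
tcp_pos: [0.5354, 0.0393, 0.1192]
eef_rot: [-180.0, -0.0, -8.5]
contact_force: [0.1, 0.0, -0.6]
gripper_width: 0.0533
gripper_force: 0.0
t 2.43 d [ 0.0109 -0.008   0.0002] rv [-0.02 -0.03 -4.  ]
```

In the tool's units: -4 degrees / 90 = -0.0444.

```bash
python3 drive.py '{"plan":[[0,0,0,0,0,0],[0,0,0,0,0,0],[0,0,0,0,0,0],[0,0,0,0,0,0]]}' 0.03 8 && python3 drive.py '{"plan":[[0,-0.003,0,0,0,-0.0111],[0,-0.006,0,0,0,-0.0222],[0.001,-0.008,0,0,0,-0.0444],[0.003,-0.008,0,0,0,-0.0444],[0.006,-0.008,0,0,0,-0.0444],[0.008,-0.008,0,0,0,-0.0444],[0.01,-0.008,0,0,0,-0.0444],[0.011,-0.008,0,0,0,-0.0444],[0.011,-0.008,0,0,0,-0.0444]]}'
python3 - <<'E'
from h import *
from plant import r, cam, status
F=np.load('F.npy');go(F,-22,-33,119,0)
c=cam.capture("top");s=cam.capture("scene");np.savez("t1.npz",**c);np.savez("s1.npz",**s)
o=np.zeros((600,800,3),np.uint8);o[:480,:460]=crop(c["frame"],330,125,445,245,4);o[:400,460:800]=crop(s["frame"],365,205,450,305,4)
cv2.imwrite("pics/p1.png",o)
E
```

```text
time_s: 2.77
tcp_pos: [0.5354, 0.0391, 0.119]
eef_rot: [180.0, -0.0, -8.5]
contact_force: [-0.9, -0.7, 2.0]
gripper_width: 0.0439
gripper_force: 8.0
time_s: 3.52
tcp_pos: [0.5481, 0.0455, 0.1195]
eef_rot: [180.0, -0.1, -4.5]
contact_force: [-1.1, -1.3, 7.7]
gripper_width: 0.044
gripper_force: 8.0
t 3.52 d [-0.0007 -0.      0.0005] rv [ 0.   -0.06 -0.  ]
```

View pics/p1.png

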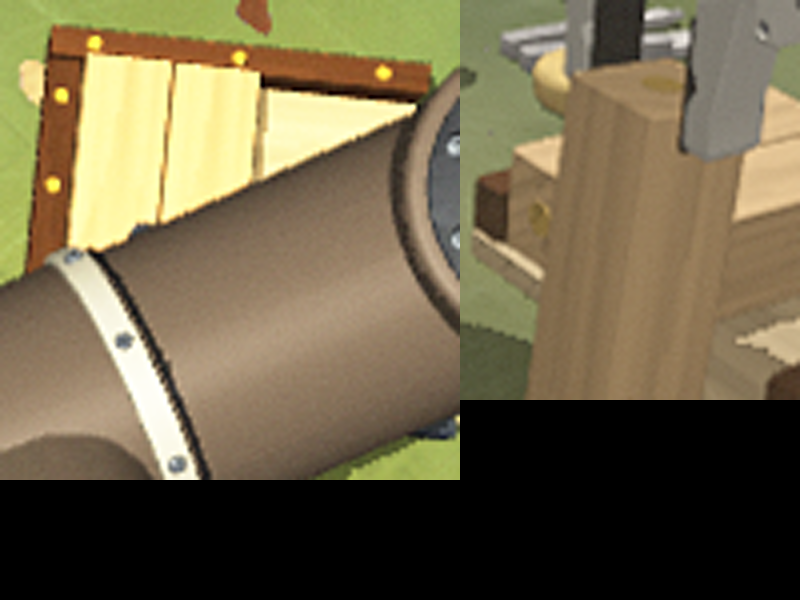

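The scene crop (right) shows the block upright in the fingers at its top, around (640,120). The top view is blocked by the arm. I'll ease it forwards until the edge resists.

```bash
python3 drive.py '{"plan":[[0.001,0,-0.0005,0,0,0],[0.002,0,-0.0005,0,0,0],[0.003,0,-0.0005,0,0,0],[0.003,0,-0.0005,0,0,0]]}'; python3 drive.py '{"plan":[[0.001,0,0,0,0,0],[0.002,0,0,0,0,0],[0.003,0,0,0,0,0],[0.003,0,0,0,0,0]]}'
python3 - <<'E'
from h import *
from plant import r, cam, status
s=cam.capture("scene")
cv2.imwrite("pics/p2.png",crop(s["frame"],360,190,540,340,4))
E
```

```text
time_s: 3.95
tcp_pos: [0.5508, 0.0452, 0.1196]
eef_rot: [180.0, -0.0, -4.5]
contact_force: [-1.0, -1.1, 5.3]
gripper_width: 0.0441
gripper_force: 8.0
time_s: 4.28
tcp_pos: [0.5539, 0.045, 0.1196]
eef_rot: [180.0, -0.0, -4.5]
contact_force: [-1.9, -1.8, 5.7]
gripper_width: 0.0441
gripper_force: 8.0
```

View pics/p2.png

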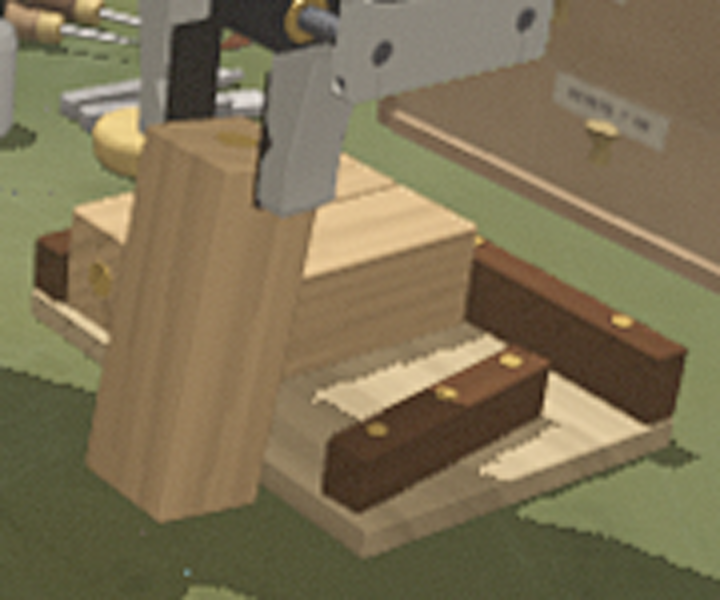

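The block is leaning forward: its bottom corners are at (88,465), (160,520) and (257,500), and its top corners at (155,130) and (238,172). I'll work out its pitch and the gap to the edge.

```bash
python3 - <<'E'
from h import *
from scipy.optimize import least_squares
F=np.load("F.npy");s=dict(np.load("s1.npz"))
L=np.array([[-22,-22,0],[22,-22,0],[-22,22,0],[-22,22,130],[-22,-22,130.]])
uv=np.array([[161,521],[257,501],[88,465],[153,131],[236,173]])/4+[360,190]-.4
def P(p,L):
    a=np.radians(p[3]);X=L.copy();X[:,0]=p[0]+L[:,0]*np.cos(a)+L[:,2]*np.sin(a);X[:,2]=p[2]-L[:,0]*np.sin(a)+L[:,2]*np.cos(a);X[:,1]+=p[1];return X
q=least_squares(lambda p:(proj(s,T(F,P(p,L)))-uv).ravel(),[-22,-33,0,5])
print(q.x,np.round(q.fun,1),P(q.x,np.array([[22,0,0],[-22,0,0],[22,0,12],[0,0,120.]])))
go(F,0,0,0,0)
E
```

```text
[-19.27314149 -22.41629793  -5.53611185   7.86683882] [ 0.2  0.2  0.   0.3 -0.2 -0.7 -0.  -0.6 -0.   0.8] [[  2.51981313 -22.41629793  -8.54727921]
 [-41.06609611 -22.41629793  -2.52494448]
 [  4.16226806 -22.41629793   3.33978694]
 [ -2.8485922  -22.41629793 113.33454972]]
t 4.33 d [ 0.0155 -0.0331  0.1196] rv [ 0.01 -0.04 -0.01]
```

The base stuck (pitch about 8°, about 10 mm still to the edge). I'll straighten it, regrip lower and firmer, and slide it.

```bash
python3 drive.py '{"plan":[[-0.004,0,0,0,0,0],[-0.008,0,0,0,0,0],[-0.012,0,0,0,0,0],[-0.016,0,0,0,0,0],[-0.0175,0,0,0,0,0],[-0.0175,0,0,0,0,0]]}' && python3 drive.py '{"plan":[[0,0,0,0,0,0],[0,0,0,0,0,0],[0,0,0,0,0,0],[0,0,0.01,0,0,0],[0,0,0.02,0,0,0],[0,0,0.03,0,0,0],[0,0,0.04,0,0,0],[0,0,0.045,0,0,0],[0,0,0.045,0,0,0]]}' 0.06 && python3 drive.py '{"plan":[[0,0,0,0,0,0],[0,0,0,0,0,0],[0,0,0,0,0,0],[0,0,0,0,0,0],[0,0,0,0,0,0],[0,0,0,0,0,0]]}' 0.03 30; python3 -c "
from h import *
go(np.load('F.npy'),-22,-33,75,0)"
```

```text
time_s: 4.83
tcp_pos: [0.5351, 0.0465, 0.119]
eef_rot: [-180.0, 0.0, -4.5]
contact_force: [-0.1, -0.9, -2.3]
gripper_width: 0.0436
gripper_force: 8.0
time_s: 5.58
tcp_pos: [0.5348, 0.0459, 0.0723]
eef_rot: [179.9, 0.2, -4.6]
contact_force: [-0.5, -0.6, -0.2]
gripper_width: 0.0601
gripper_force: 0.0
time_s: 6.08
tcp_pos: [0.5362, 0.0465, 0.0747]
eef_rot: [-180.0, -0.1, -4.5]
contact_force: [0.6, -0.4, 1.7]
gripper_width: 0.0441
gripper_force: 29.7
t 6.08 d [ 0.0112 -0.     -0.0003] rv [-0.02 -0.05 -0.  ]
```

```bash
python3 drive.py '{"plan":[[0.002,0,0,0,0,0],[0.004,0,0,0,0,0],[0.006,0,0,0,0,0],[0.008,0,0,0,0,0],[0.008,0,0,0,0,0]]}';  python3 drive.py '{"plan":[[0.001,0,0,0,0,0],[0.002,0,0,0,0,0],[0.002,0,0,0,0,0]]}'; python3 drive.py '{"plan":[[0.001,0,0,0,0,0],[0.002,0,0,0,0,0],[0.002,0,0,0,0,0]]}'
python3 - <<'E'
from h import *
from plant import r, cam, status
go(np.load('F.npy'),-22,-33,75,0)
s=cam.capture("scene")
cv2.imwrite("pics/p3.png",crop(s["frame"],360,190,540,340,4))
E
```

```text
time_s: 6.5
tcp_pos: [0.5437, 0.0455, 0.0746]
eef_rot: [180.0, 0.0, -4.5]
contact_force: [-2.9, 0.0, 4.7]
gripper_width: 0.0441
gripper_force: 29.7
time_s: 6.75
tcp_pos: [0.5454, 0.0453, 0.0746]
eef_rot: [180.0, 0.1, -4.5]
contact_force: [-3.1, -0.7, 6.6]
gripper_width: 0.0442
gripper_force: 29.7
time_s: 7.0
tcp_pos: [0.5474, 0.0451, 0.0746]
eef_rot: [180.0, 0.1, -4.5]
contact_force: [-4.1, -0.8, 5.8]
gripper_width: 0.0442
gripper_force: 29.7
t 7.0 d [-0.     -0.0005 -0.0004] rv [ 0.03  0.06 -0.01]
```

View pics/p3.png

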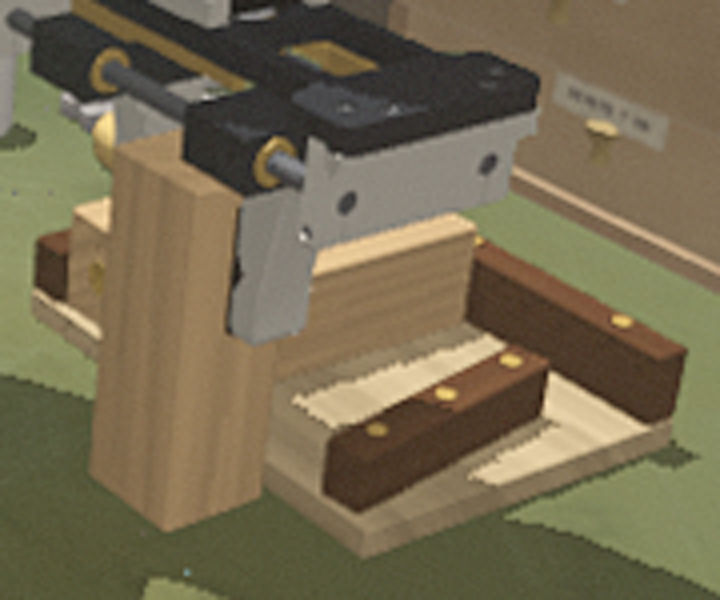

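The block is upright (left edge from (92,472) to (110,140)) and close to the platform. I'll keep pressing until a clear resistance shows.

```bash
for i in 1 2; do python3 drive.py '{"plan":[[0.001,0,0,0,0,0],[0.002,0,0,0,0,0],[0.002,0,0,0,0,0]]}' | grep -E "tcp|cont|rot"; done; python3 - <<'E'
from h import *
from plant import r, cam, status
s=cam.capture("scene");np.savez("s1.npz",**s);F=np.load("F.npy")
for x in(-33,-22):print(proj(s,T(F,[[x-22,-55,0],[x+22,-55,0]])).round(1)-[360,190])
E
```

```text
tcp_pos: [0.5495, 0.045, 0.0746]
eef_rot: [180.0, 0.0, -4.5]
contact_force: [-2.9, -0.4, 6.5]
tcp_pos: [0.5514, 0.0447, 0.0746]
eef_rot: [180.0, 0.1, -4.5]
contact_force: [-3.5, -0.3, 5.8]
[[ 36.9 135.1]
 [ 61.9 126.3]]
[[ 43.3 132.8]
 [ 68.  124.2]]
```

```bash
for i in 1 2; do python3 drive.py '{"plan":[[0.001,0,0,0,0,0],[0.002,0,0,0,0,0],[0.002,0,0,0,0,0]]}' | grep -E "tcp|cont|rot"; done; python3 - <<'E'
from h import *
from plant import r, cam, status
s=cam.capture("scene");np.savez("s1.npz",**s)
cv2.imwrite("pics/p4.png",crop(s["frame"],370,220,470,330,5))
E
```

```text
tcp_pos: [0.5533, 0.0445, 0.0747]
eef_rot: [180.0, 0.1, -4.5]
contact_force: [-3.7, -0.9, 6.8]
tcp_pos: [0.5548, 0.0444, 0.0747]
eef_rot: [180.0, 0.1, -4.6]
contact_force: [-6.2, 0.3, 9.4]
```

View pics/p4.png

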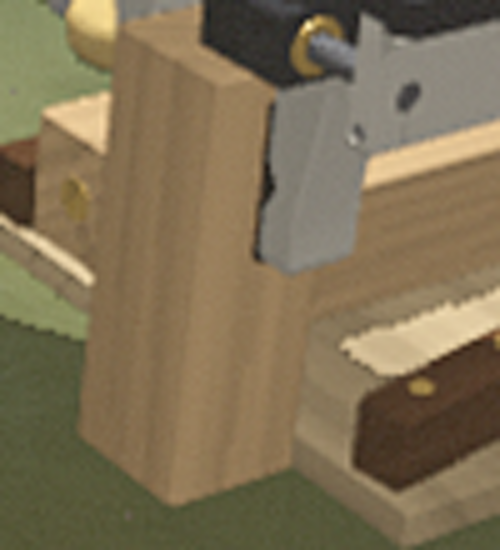

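The block's lower right corner (293,465) now touches the platform's front edge. I'll regrip lightly at the top, then arc it over.

```bash
python3 drive.py '{"plan":[[0,0,0,0,0,0],[0,0,0,0,0,0],[0,0,0,0,0,0],[0,0,-0.01,0,0,0],[0,0,-0.02,0,0,0],[-0.002,0,-0.03,0,0,0],[-0.003,0,-0.04,0,0,0],[-0.004,0,-0.0415,0,0,0],[-0.004,0,-0.0415,0,0,0]]}' 0.06 && python3 drive.py '{"plan":[[0,0,0,0,0,0],[0,0,0,0,0,0],[0,0,0,0,0,0],[0,0,0,0,0,0],[0,0,0,0,0,0]]}' 0.03 6; python3 -c "
from h import *
go(np.load('F.npy'),-20,-33,116,0)"
```

```text
time_s: 8.9
tcp_pos: [0.5523, 0.0454, 0.1173]
eef_rot: [-179.9, -0.1, -4.5]
contact_force: [-0.8, 0.1, -0.6]
gripper_width: 0.0602
gripper_force: 0.0
time_s: 9.32
tcp_pos: [0.5515, 0.045, 0.1153]
eef_rot: [180.0, 0.1, -4.5]
contact_force: [0.1, -0.0, -1.1]
gripper_width: 0.0439
gripper_force: 6.0
t 9.32 d [-0.0022 -0.0003 -0.0007] rv [ 0.02  0.05 -0.02]
```

```bash
python3 drive.py '{"plan":[[0.005,0,-0.001,0,0,0],[0.01,0,-0.0015,0,0,0],[0.02,0,-0.002,0,0,0],[0.03,0,-0.002,0,0,0],[0.04,0,-0.001,0,0,0],[0.05,0,0.001,0,0,0],[0.058,0,0.004,0,0,0],[0.067,0,0.0075,0,0,0],[0.076,0,0.012,0,0,0],[0.085,0,0.017,0,0,0],[0.085,0,0.017,0,0,0]]}' && python3 drive.py '{"plan":[[0.008,0,0.006,0,0,0],[0.015,0,0.012,0,0,0],[0.022,0,0.0195,0,0,0],[0.028,0,0.027,0,0,0],[0.034,0,0.0355,0,0,0],[0.0365,0,0.039,0,0,0],[0.0365,0,0.039,0,0,0]]}'; python3 -c "
from h import *
go(np.load('F.npy'),-20,-33,116,0)"
```

```text
time_s: 10.23
tcp_pos: [0.6376, 0.0381, 0.0971]
eef_rot: [180.0, 0.1, -4.6]
contact_force: [0.1, -0.2, -1.3]
gripper_width: 0.044
gripper_force: 6.0
time_s: 10.82
tcp_pos: [0.6729, 0.0352, 0.0581]
eef_rot: [180.0, 0.1, -4.6]
contact_force: [0.3, 0.1, -1.2]
gripper_width: 0.0441
gripper_force: 6.0
t 10.82 d [-0.124  -0.0003 -0.0577] rv [ 0.04  0.1  -0.03]
```

```bash
python3 drive.py '{"plan":[[0,0,0,0,0,0],[0,0,0,0,0,0],[0,0,0,0,0,0],[0,0,-0.02,0,0,0],[0,0,-0.06,0,0,0],[0,0,-0.08,0,0,0],[-0.04,0,-0.09,0,0,0],[-0.08,0,-0.09,0,0,0],[-0.12,0,-0.09,0,0,0],[-0.16,0,-0.09,0,0,0],[-0.18,0,-0.09,0,0,0],[-0.18,0,-0.09,0,0,0]]}' 0.06
python3 - <<'E'
from h import *
from plant import r, cam, status
F=np.load('F.npy');go(F,-75,-33,24,0);
a=np.radians(F[2]);R=np.array([[np.cos(a),np.sin(a)],[-np.sin(a),np.cos(a)]])
s=cam.capture("scene");t=cam.capture("top")
for n,c in(("s",s),("t",t)):
    C=cloud(c);X=(C[:,:,:2]-F[:2])@R.T*1e3
    for lo,hi in((.045,.066),):
        m=(C[:,:,2]>lo)&(C[:,:,2]<hi)&(X[:,:,0]>-50)&(X[:,:,0]<125)&(X[:,:,1]<85)&(X[:,:,1]>-80)
        m=cv2.erode(m.astype(np.uint8),np.ones((2,2)))>0
        for y0,y1 in((-80,-14),(-5,30),(45,85)):
            k=m&(X[:,:,1]>y0)&(X[:,:,1]<y1)
            if k.sum():print(n,y0,k.sum(),C[k][:,2].mean(),np.percentile(X[k],[2,98],0).round(1))
o=np.zeros((600,800,3),np.uint8);o[:480,:460]=crop(t["frame"],330,125,445,245,4);o[:450,460:800]=crop(s["frame"],355,200,525,425,2)
cv2.imwrite("pics/p5.png",o)
E
```

```text
time_s: 11.82
tcp_pos: [0.4895, 0.0495, 0.1509]
eef_rot: [-179.9, -0.0, -4.5]
contact_force: [-1.1, -0.0, -0.8]
gripper_width: 0.0601
gripper_force: 0.0
t 11.82 d [ 0.0049 -0.0005  0.1269] rv [-0.09 -0.04  0.03]
s -80 1693 0.05419394611974375 [[-19.8 -55.3]
 [104.7 -15.2]]
s -5 880 0.05553097041612416 [[  3.3  -4.3]
 [118.7  29.2]]
s 45 642 0.05553880250274052 [[  4.   45.3]
 [119.7  73.9]]
t -80 1039 0.054370161367576775 [[ -3.2 -52.9]
 [105.1 -14.8]]
t -5 988 0.054430592852622126 [[  4.4  -4.2]
 [120.2  29.4]]
t 45 927 0.05451571037178362 [[  4.8  45.8]
 [120.   77.2]]
```

View pics/p5.png

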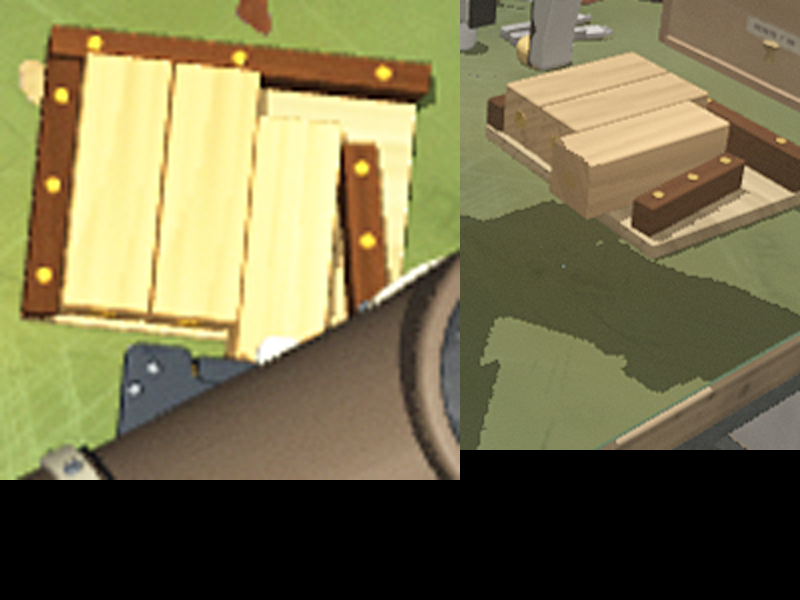

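The picture shows the block lying flat in the empty place beside block_mid, from (265,115) to (235,355), jutting about 22 mm out. Next is closing the fingers, lowering them in front and pushing it home.

```bash
python3 drive.py '{"plan":[[0,0,0.02,0,0,0],[0,0,0.05,0,0,0],[0,0,0.08,0,0,0],[0,0,0.11,0,0,0],[0.005,0,0.127,0,0,0],[0.005,0,0.127,0,0,0],[0.015,0,0.127,0,0,0],[0.025,0,0.127,0,0,0],[0.035,0,0.127,0,0,0],[0.045,0,0.127,0,0,0],[0.05,0,0.127,0,0,0]]}' 0.0 10 && python3 drive.py '{"plan":[[0.005,0,0,0,0,0],[0.01,0,0,0,0,0],[0.014,0,0,0,0,0],[0.017,0,0,0,0,0],[0.019,0,0,0,0,0],[0.019,0,0,0,0,0]]}'; python3 -c "
from h import *
go(np.load('F.npy'),-5,-33,24,0)"
```

```text
time_s: 12.83
tcp_pos: [0.5458, 0.0459, 0.0238]
eef_rot: [-179.9, -0.1, -4.6]
contact_force: [-1.1, -0.1, 0.0]
gripper_width: 0.0007
gripper_force: 0.4
time_s: 13.33
tcp_pos: [0.5623, 0.0442, 0.0227]
eef_rot: [180.0, 0.0, -4.5]
contact_force: [-0.8, 0.7, -0.5]
gripper_width: 0.0006
gripper_force: 0.5
t 13.33 d [ 0.0021 -0.0002 -0.0013] rv [ 0.01  0.02 -0.01]
```

```bash
for i in 1 2 3; do python3 drive.py '{"plan":[[0.001,0,0,0,0,0],[0.002,0,0,0,0,0],[0.003,0,0,0,0,0],[0.003,0,0,0,0,0]]}' | grep -E "tcp|cont"; done
```

```text
tcp_pos: [0.5622, 0.0438, 0.0223]
contact_force: [-10.8, 4.0, 7.6]
tcp_pos: [0.5621, 0.0435, 0.0219]
contact_force: [-22.7, 9.1, 14.8]
tcp_pos: [0.5621, 0.0431, 0.0216]
contact_force: [-32.9, 14.0, 23.1]
```

```bash
python3 drive.py '{"plan":[[-0.01,0,0,0,0,0],[-0.03,0,0,0,0,0],[-0.06,0,-0.03,0,0,0],[-0.06,0,-0.07,0,0,0],[-0.06,0,-0.1,0,0,0],[-0.06,0,-0.12,0,0,0],[-0.06,-0.04,-0.12,0,0,0],[-0.06,-0.08,-0.12,0,0,0],[-0.06,-0.12,-0.12,0,0,0],[-0.06,-0.16,-0.12,0,0,0],[-0.06,-0.18,-0.12,0,0,0]]}' 0.07
cat > m.py <<'E'
from h import *
from plant import r, cam, status
F=np.load('F.npy')
a=np.radians(F[2]);R=np.array([[np.cos(a),np.sin(a)],[-np.sin(a),np.cos(a)]])
s=cam.capture("scene");t=cam.capture("top");np.savez("s2.npz",**s);np.savez("t2.npz",**t)
for n,c in(("s",s),("t",t)):
    C=cloud(c);X=(C[:,:,:2]-F[:2])@R.T*1e3
    m=(C[:,:,2]>.045)&(C[:,:,2]<.066)&(X[:,:,0]>-50)&(X[:,:,0]<170)&(X[:,:,1]<85)&(X[:,:,1]>-80)
    m=cv2.erode(m.astype(np.uint8),np.ones((2,2)))>0
    for y0,y1 in((-80,-14),(-5,30),(45,85)):
        k=m&(X[:,:,1]>y0)&(X[:,:,1]<y1)
        if k.sum():print(n,y0,k.sum(),C[k][:,2].mean(),np.percentile(X[k],[2,98],0).round(1))
E
python3 m.py
python3 -c "
from h import *
w=np.load('W.npy');F=w
go(F,-3,0,100,0);go(F,-3,0,4,0)"
```

```text
time_s: 15.25
tcp_pos: [0.5263, 0.2317, 0.1432]
eef_rot: [-179.9, -0.1, -4.4]
contact_force: [0.4, -0.6, 0.4]
gripper_width: 0.0672
gripper_force: 0.0
s -80 1654 0.05418759022134326 [[  4.1 -56. ]
 [128.4 -15.5]]
s -5 934 0.055477810569149424 [[  3.5  -4.4]
 [126.9  29.2]]
s 45 684 0.055506649600398465 [[  3.9  45.5]
 [126.6  73.6]]
t -80 1222 0.054315858093594696 [[  5.7 -53.4]
 [128.3 -14.8]]
t -5 1059 0.05433414316123977 [[  5.1  -4.2]
 [127.9  29.1]]
t 45 734 0.0544231353488109 [[ 15.2  45.6]
 [129.   76.4]]
t 15.35 d [-0.086  -0.1501  0.0427] rv [-2.000e-02 -7.000e-02 -3.194e+01]
t 15.35 d [-0.0861 -0.15    0.1387] rv [-2.000e-02 -7.000e-02 -3.194e+01]
```

The block is home, level with its neighbours. Now the wedge.

The rows are not in the units I measure in: turns go in shares of 90 degrees. I convert before sending: -32 degrees / 90 = -0.3556.

```bash
python3 drive.py '{"plan":[[-0.015,-0.03,0,0,0,-0.0667],[-0.03,-0.06,0,0,0,-0.1333],[-0.05,-0.09,0,0,0,-0.2],[-0.07,-0.12,0,0,0,-0.2667],[-0.08,-0.14,0,0,0,-0.3333],[-0.086,-0.15,0.02,0,0,-0.3556],[-0.086,-0.15,0.05,0,0,-0.3556],[-0.086,-0.15,0.08,0,0,-0.3556],[-0.086,-0.15,0.11,0,0,-0.3556],[-0.086,-0.15,0.13,0,0,-0.3556],[-0.086,-0.15,0.138,0,0,-0.3556],[-0.086,-0.15,0.138,0,0,-0.3556]]}' 0.07 && python3 drive.py '{"plan":[[0,0,0,0,0,0],[0,0,0,0,0,0],[0,0,0,0,0,0],[0,0,0,0,0,0],[0,0,0,0,0,0],[0,0,0,0,0,0],[0,0,0,0,0,0],[0,0,0,0,0,0]]}' 0.015 30; python3 -c "
from h import *
w=np.load('W.npy');F=w
go(F,-3,0,4,0)"
```

```text
time_s: 16.35
tcp_pos: [0.4512, 0.3825, 0.0029]
eef_rot: [179.9, 0.2, 27.4]
contact_force: [-0.5, -0.9, 0.9]
gripper_width: 0.0702
gripper_force: 0.0
time_s: 17.02
tcp_pos: [0.452, 0.3843, 0.0052]
eef_rot: [-180.0, -0.0, 27.5]
contact_force: [-1.9, 0.0, 3.4]
gripper_width: 0.0281
gripper_force: 29.7
t 17.02 d [ 0.0013 -0.0028  0.0012] rv [-0.01 -0.03 -0.14]
```

Gripped at 28.1 mm. Lift and plan the carry.

```bash
python3 drive.py '{"plan":[[0,0,-0.02,0,0,0],[0,0,-0.05,0,0,0],[0,0,-0.085,0,0,0],[0,0,-0.085,0,0,0]]}'; python3 - <<'E'
from h import *
from plant import r, cam, status
F=np.load("F.npy");go(F,-118,-71.5,80,0);go(F,-118,-71.5,19,0)
t=cam.capture("top");s=cam.capture("scene")
st=status.get_state();print(st["tcp_pos"])
for n,c in(("top",t),("scene",s)):
    h=cv2.cvtColor(c["frame"],cv2.COLOR_RGB2HSV);C=cloud(c)
    X=C-st["tcp_pos"];a=np.radians(st["eef_rot"][2])
    x=X[:,:,0]*np.cos(a)+X[:,:,1]*np.sin(a);y=-X[:,:,0]*np.sin(a)+X[:,:,1]*np.cos(a)
    m=(abs(y)<.03)&(x>-.04)&(x<.13)&(X[:,:,2]<.04)&(X[:,:,2]>-.03)
    red=m&((h[:,:,0]<6)|(h[:,:,0]>174))&(h[:,:,1]>200)
    for k,q in(("all",m),("red",red)):
        if q.sum():print(n,k,q.sum(),(1e3*np.percentile(np.stack([x[q],y[q],X[q][:,2]],1),[2,98],0)).round(1))
E
```

```text
time_s: 17.35
tcp_pos: [0.4544, 0.387, 0.0963]
eef_rot: [-179.8, -0.5, 27.5]
contact_force: [1.3, 0.9, -0.8]
gripper_width: 0.0281
gripper_force: 29.7
t 17.35 d [-0.1773  0.3274  0.0137] rv [-0.32 -0.43 32.08]
t 17.35 d [-0.1779  0.3276  0.0747] rv [-0.32 -0.43 32.08]
[0.45227909 0.38486119 0.09134684]
top all 14 [[105.3   6.9   3.4]
 [114.1  13.   24.1]]
scene all 885 [[ -9.7 -29.5  -0.2]
 [100.3  28.3  38.8]]
```

In the tool's units: 32 degrees / 90 = 0.3556.

```bash
python3 drive.py '{"plan":[[-0.018,0.033,0,0,0,0.0333],[-0.035,0.066,0,0,0,0.0667],[-0.053,0.098,0,0,0,0.1111],[-0.071,0.131,0,0,0,0.1556],[-0.088,0.164,0,0,0,0.2],[-0.106,0.197,0,0,0,0.2444],[-0.124,0.229,0,0,0,0.2889],[-0.142,0.262,0,0,0,0.3333],[-0.159,0.295,0.005,0,0,0.3556],[-0.172,0.32,0.01,0,0,0.3556],[-0.1773,0.3274,0.0137,0,0,0.3556],[-0.1773,0.3274,0.0137,0,0,0.3556]]}'; python3 drive.py '{"plan":[[0,0,0,0,0,0],[0,0,0,0,0,0]]}'; python3 -c "
from h import *
F=np.load('F.npy');go(F,-118,-71.5,18.5,0);go(F,-93,-71.5,18.5,0)"
```

```text
time_s: 18.45
tcp_pos: [0.4435, 0.0093, 0.0743]
eef_rot: [179.9, 0.2, -4.7]
contact_force: [-0.5, 0.2, -1.1]
gripper_width: 0.0277
gripper_force: 29.7
time_s: 18.62
tcp_pos: [0.4456, 0.0123, 0.0758]
eef_rot: [180.0, 0.0, -4.5]
contact_force: [0.5, -0.3, -1.5]
gripper_width: 0.0281
gripper_force: 29.7
t 18.62 d [ 0.0029 -0.0028  0.0573] rv [0.02 0.03 0.01]
t 18.62 d [ 0.0279 -0.0028  0.0573] rv [0.02 0.03 0.01]
```

```bash
python3 drive.py '{"plan":[[0.003,-0.003,0.02,0,0,0],[0.003,-0.003,0.04,0,0,0],[0.003,-0.003,0.055,0,0,0],[0.003,-0.003,0.0575,0,0,0],[0.01,-0.003,0.0575,0,0,0],[0.02,-0.003,0.0575,0,0,0],[0.028,-0.003,0.0575,0,0,0],[0.028,-0.003,0.0575,0,0,0],[0.028,-0.003,0.0575,0,0,0]]}'; python3 - <<'E'
from h import *
from plant import r, cam, status
F=np.load('F.npy');go(F,-53,-67,18,0)
s=cam.capture("scene");t=cam.capture("top")
o=np.zeros((600,800,3),np.uint8);o[:600,:520]=crop(s["frame"],385,210,515,360,4)
o[:480,520:800]=crop(t["frame"],375,150,445,270,4)
cv2.imwrite("pics/p6.png",o)
E
```

```text
time_s: 19.37
tcp_pos: [0.4629, 0.0088, 0.016]
eef_rot: [179.6, 1.1, -4.7]
contact_force: [-26.7, 1.4, 2.8]
gripper_width: 0.0291
gripper_force: 30.2
t 19.37 d [ 0.0503 -0.0094 -0.003 ] rv [ 0.44  1.12 -0.19]
```

View pics/p6.png

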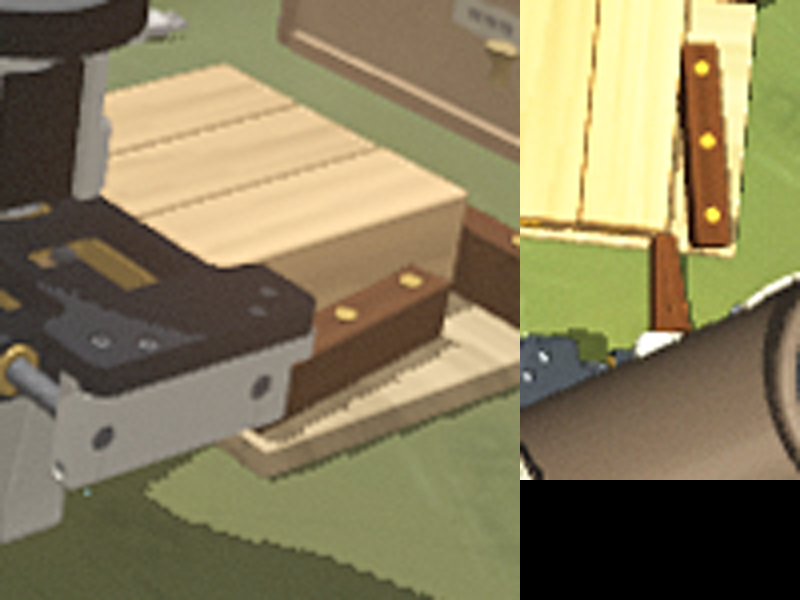

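The top crop shows the wedge tip at (652–678,235), stopped at the platform's front edge. It is too low and slightly twisted in the grip. I'll back off and raise it, then measure the wedge numerically in the top image.

```bash
python3 drive.py '{"plan":[[-0.01,0,0,0,0,0],[-0.02,0,-0.004,0,0,0],[-0.028,0,-0.01,0,0,0],[-0.028,0,-0.01,0,0,0],[-0.028,0,-0.01,0,0,0]]}'; cat > wm.py <<'E'
from h import *
from plant import r, cam, status
F=np.load('F.npy');a=np.radians(F[2]);R=np.array([[np.cos(a),np.sin(a)],[-np.sin(a),np.cos(a)]])
st=status.get_state();tc=R@(st["tcp_pos"][:2]-F[:2])*1e3;print("tcp frame",tc.round(1),np.round(st["tcp_pos"][2]*1e3,1))
t=cam.capture("top");h=cv2.cvtColor(t["frame"],cv2.COLOR_RGB2HSV);C=cloud(t)
zt=st["tcp_pos"][2]+.017
v,u=np.mgrid[0:480,0:640]
M=t["cam_to_world"];d=np.stack([(u-t["cx"])/t["fx"],(v-t["cy"])/t["fy"],np.ones_like(u)],-1)@M[:3,:3].T
P=M[:3,3]+d*((zt-M[2,3])/d[:,:,2])[...,None]
X=(P[:,:,:2]-F[:2])@R.T*1e3
m=(X[:,:,0]>tc[0]+10)&(X[:,:,0]<tc[0]+125)&(abs(X[:,:,1]-tc[1])<30)&(X[:,:,0]<0)
brown=m&((h[:,:,0]<15)|(h[:,:,0]>172))&(h[:,:,1]>110)&(h[:,:,2]<190)&(h[:,:,2]>40)
for x0 in range(int(tc[0])+15,int(tc[0])+120,8):
    k=brown&(X[:,:,0]>=x0)&(X[:,:,0]<x0+8)
    if k.sum()>2:
        y=X[k][:,1];print(x0+4,k.sum(),"y",np.percentile(y,[4,96]).round(1),"z",np.median(C[k][:,2]).round(4), "xmax",X[k][:,0].max().round(1))
E
python3 wm.py
```

```text
time_s: 19.88
tcp_pos: [0.4472, 0.0157, 0.0301]
eef_rot: [-179.9, -0.2, -4.5]
contact_force: [0.3, -0.9, -1.1]
gripper_width: 0.0288
gripper_force: 28.7
tcp frame [-119.6  -70.7] 30.1
-68 21 y [-69.4 -52.6] z 0.0478 xmax -64.1
-60 38 y [-68.8 -50.7] z 0.0466 xmax -56.2
-52 38 y [-67.4 -49.9] z 0.0471 xmax -48.1
-44 35 y [-65.4 -49.1] z 0.0474 xmax -40.2
-36 33 y [-62.9 -48.4] z 0.0474 xmax -32.0
-28 31 y [-62.  -47.7] z 0.0479 xmax -24.1
-20 26 y [-59.3 -47.2] z 0.0472 xmax -16.2
-12 5 y [-58.6 -51. ] z 0.0499 xmax -14.1
-4 9 y [-83.7 -70.6] z 0.0291 xmax -0.0
```

The wedge is turned about 5° in the grip. I'll set it on the bench, regrip it square and lift.

```bash
python3 drive.py '{"plan":[[0,0,0.01,0,0,0],[0,0,0.02,0,0,0],[0,0,0.024,0,0,0],[0,0,0.025,0,0,0],[0,0,0.025,0,0,0]]}' && python3 drive.py '{"plan":[[0,0,0,0,0,0],[0,0,0,0,0,0],[0,0,0,0,0,0],[0,0,0,0,0,0],[0,0,0,0,0,0]]}' 0.045 && python3 drive.py '{"plan":[[0,0,0,0,0,0],[0,0,0,0,0,0],[0,0,0,0,0,0],[0,0,0,0,0,0],[0,0,0,0,0,0],[0,0,0,0,0,0]]}' 0.015 50 && python3 drive.py '{"plan":[[0,0,-0.01,0,0,0],[0,0,-0.02,0,0,0],[0,0,-0.025,0,0,0],[0,0,-0.025,0,0,0],[0,0,-0.025,0,0,0]]}'; python3 wm.py
```

```text
time_s: 20.35
tcp_pos: [0.4468, 0.0151, 0.0041]
eef_rot: [-180.0, -0.1, -4.5]
contact_force: [-0.2, -1.0, 3.5]
gripper_width: 0.0276
gripper_force: 29.8
time_s: 20.77
tcp_pos: [0.4458, 0.0148, 0.0036]
eef_rot: [180.0, 0.0, -4.5]
contact_force: [0.2, 0.6, -0.3]
gripper_width: 0.0448
gripper_force: 0.0
time_s: 21.27
tcp_pos: [0.4457, 0.0148, 0.0036]
eef_rot: [180.0, 0.0, -4.5]
contact_force: [-0.1, 0.5, 0.3]
gripper_width: 0.0277
gripper_force: 49.9
time_s: 21.68
tcp_pos: [0.4458, 0.0149, 0.0286]
eef_rot: [-180.0, -0.0, -4.6]
contact_force: [0.6, 0.2, -0.9]
gripper_width: 0.0279
gripper_force: 49.9
tcp frame [-120.8  -71.7] 28.6
-69 21 y [-73.9 -55.4] z 0.0456 xmax -65.2
-61 39 y [-73.3 -55. ] z 0.0445 xmax -57.1
-53 35 y [-72.6 -56.3] z 0.0448 xmax -49.4
-45 34 y [-71.4 -55.6] z 0.0441 xmax -41.4
-37 32 y [-69.2 -54.9] z 0.0448 xmax -33.3
-29 30 y [-68.6 -54.8] z 0.0446 xmax -25.1
-21 26 y [-67.9 -55.5] z 0.044 xmax -17.2
-13 11 y [-65.3 -55.9] z 0.0451 xmax -13.1
-5 5 y [-82.3 -74.8] z 0.0255 xmax -1.0
3 4 y [-86.5 -70.5] z 0.0254 xmax -0.0
```

The wedge is square again. Enter the mouth 3 mm above the platform, then lower.

```bash
python3 drive.py '{"plan":[[0,0,0.005,0,0,0],[0,0,0.01,0,0,0],[0.006,0,0.01,0,0,0],[0.012,0,0.01,0,0,0],[0.018,0,0.01,0,0,0],[0.024,0,0.01,0,0,0],[0.03,0,0.01,0,0,0],[0.036,0,0.01,0,0,0],[0.036,0,0.01,0,0,0]]}'; python3 -c "
from h import *
F=np.load('F.npy');go(F,-50,-67,17,0)"
```

```text
time_s: 22.48
tcp_pos: [0.4832, 0.0121, 0.0187]
eef_rot: [-180.0, -0.1, -4.5]
contact_force: [0.3, -0.5, -0.7]
gripper_width: 0.0277
gripper_force: 49.9
t 22.48 d [ 0.0333 -0.0045  0.0017] rv [-0.01 -0.06 -0.01]
```

```bash
python3 drive.py '{"plan":[[0.004,-0.0005,0.001,0,0,0],[0.008,-0.001,0.002,0,0,0],[0.012,-0.0015,0.002,0,0,0],[0.016,-0.002,0.002,0,0,0],[0.016,-0.002,0.002,0,0,0]]}'; python3 drive.py '{"plan":[[0.004,-0.0005,0,0,0,0],[0.008,-0.001,0,0,0,0],[0.012,-0.0018,0,0,0,0],[0.016,-0.0025,0,0,0,0],[0.016,-0.0025,0,0,0,0]]}';python3 -c "
from h import *
F=np.load('F.npy');go(F,-24,-64,17,0)"
```

```text
time_s: 22.9
tcp_pos: [0.4986, 0.0128, 0.0166]
eef_rot: [-180.0, -0.0, -4.5]
contact_force: [-0.1, 0.6, -0.3]
gripper_width: 0.0277
gripper_force: 49.9
time_s: 23.32
tcp_pos: [0.5146, 0.0139, 0.0165]
eef_rot: [180.0, -0.0, -4.5]
contact_force: [0.5, -0.7, -0.4]
gripper_width: 0.0275
gripper_force: 49.9
t 23.32 d [ 0.0281 -0.0032 -0.0005] rv [ 0.   -0.01 -0.02]
```

No contact yet; continue along the line.

```bash
for i in 1 2; do python3 drive.py '{"plan":[[0.003,-0.0004,0,0,0,0],[0.006,-0.0008,0,0,0,0],[0.009,-0.001,0,0,0,0],[0.009,-0.001,0,0,0,0]]}' | grep -E "tcp|cont|rot"; done; python3 -c "
from h import *
F=np.load('F.npy');go(F,-24,-64,17,0)"
```

```text
tcp_pos: [0.5233, 0.0141, 0.0165]
eef_rot: [180.0, 0.0, -4.6]
contact_force: [0.4, -1.5, -1.4]
tcp_pos: [0.5319, 0.0141, 0.0164]
eef_rot: [180.0, 0.1, -4.6]
contact_force: [-0.5, -4.0, -2.1]
t 23.98 d [ 0.0109 -0.0017 -0.0006] rv [ 0.03  0.05 -0.05]
```

```bash
for i in 1 2; do python3 drive.py '{"plan":[[0.002,0,0,0,0,0],[0.004,-0.0003,0,0,0,0],[0.004,-0.0003,0,0,0,0]]}' | grep -E "tcp|cont|rot"; done; python3 -c "
from h import *
F=np.load('F.npy');go(F,-24,-64,17,0)"; python3 m.py
```

```text
tcp_pos: [0.5347, 0.014, 0.0161]
eef_rot: [180.0, 0.1, -4.6]
contact_force: [-4.9, -3.3, 0.1]
tcp_pos: [0.537, 0.0143, 0.0158]
eef_rot: [180.0, 0.3, -4.6]
contact_force: [-11.2, 2.9, 3.4]
t 24.48 d [ 0.0058 -0.001  -0.0013] rv [ 0.04  0.29 -0.1 ]
s -80 418 0.05381335380447307 [[-40.8 -69.6]
 [130.3 -15.8]]
s -5 164 0.0557932355289507 [[102.8  -4.8]
 [130.4  28.4]]
t -80 786 0.054414799315740385 [[ 39.2 -50.5]
 [129.3 -14.4]]
t -5 911 0.0544518824018813 [[ 22.   -4.2]
 [128.1  29.2]]
t 45 1018 0.054493410503287563 [[  5.7  45.7]
 [128.3  78.2]]
```

```bash
for i in 1 2 3; do python3 drive.py '{"plan":[[0.001,-0.0002,0,0,0,0],[0.002,-0.0003,0,0,0,0],[0.002,-0.0003,0,0,0,0]]}' | grep -E "tcp|cont"; done; python3 -c "
from h import *
F=np.load('F.npy');go(F,-24,-64,17,0)"
```

```text
tcp_pos: [0.538, 0.0144, 0.0157]
contact_force: [-15.1, 2.9, 5.2]
tcp_pos: [0.5382, 0.0145, 0.0156]
contact_force: [-21.5, 6.7, 11.5]
tcp_pos: [0.5384, 0.0144, 0.0155]
contact_force: [-28.3, 9.1, 18.9]
t 25.33 d [ 0.0045 -0.0008 -0.0016] rv [ 0.13  0.71 -0.11]
```

The wedge has stopped advancing under about 28 N, so the row is tight. I'll ease off a little, open, and retreat upwards.

```bash
python3 drive.py '{"plan":[[-0.001,0,0,0,0,0],[-0.003,0,-0.001,0,0,0],[-0.003,0,-0.001,0,0,0]]}' && python3 drive.py '{"plan":[[0,0,0,0,0,0],[0,0,0,0,0,0],[0,0,0,0,0,0],[0,0,0,0,0,0],[0,0,0,0,0,0],[0,0,-0.01,0,0,0],[0,0,-0.03,0,0,0],[0,0,-0.06,0,0,0],[0,0,-0.09,0,0,0],[0,0,-0.12,0,0,0]]}' 0.055 && python3 drive.py '{"plan":[[0,-0.03,0,0,0,0],[0,-0.07,0,0,0,0],[0,-0.11,0,0,0,0],[0,-0.15,0,0,0,0],[0,-0.19,0,0,0,0],[0,-0.23,0,0,0,0],[0,-0.25,0,0,0,0],[0,-0.25,0,0,0,0]]}'; python3 m.py; python3 - <<'E'
from h import *
F=np.load("F.npy");a=np.radians(F[2]);R=np.array([[np.cos(a),np.sin(a)],[-np.sin(a),np.cos(a)]])
for n in("t2","s2"):
    c=dict(np.load(n+".npz"));C=cloud(c);X=(C[:,:,:2]-F[:2])@R.T*1e3;h=cv2.cvtColor(c["frame"],cv2.COLOR_RGB2HSV)
    k=((h[:,:,0]<6)|(h[:,:,0]>174))&(h[:,:,1]>180)&(abs(X[:,:,0]+24)<50)&(abs(X[:,:,1]+64)<40)&(C[:,:,2]>.036)
    if k.sum():print(n,k.sum(),C[k][:,2].mean(),np.percentile(X[k],[2,98],0).round(1))
E
```

```text
time_s: 25.58
tcp_pos: [0.5386, 0.0145, 0.0163]
eef_rot: [179.9, 0.4, -4.6]
contact_force: [-12.2, 2.5, 2.4]
gripper_width: 0.0278
gripper_force: 50.0
time_s: 26.42
tcp_pos: [0.543, 0.0149, 0.1397]
eef_rot: [180.0, -0.0, -4.5]
contact_force: [0.5, 0.9, -0.5]
gripper_width: 0.0549
gripper_force: 0.0
time_s: 27.08
tcp_pos: [0.5634, 0.2685, 0.1381]
eef_rot: [-179.9, -0.1, -4.3]
contact_force: [0.9, -0.9, -0.5]
gripper_width: 0.0548
gripper_force: 0.0
s -80 1726 0.0536115219662195 [[-32.1 -72.7]
 [128.1 -14.9]]
s -5 944 0.05562330476536684 [[  3.3  -4.3]
 [127.1  29.3]]
s 45 690 0.05557749757274994 [[  3.6  45.7]
 [127.1  74.5]]
t -80 1133 0.05450909157244464 [[  4.  -51.3]
 [128.6 -14.7]]
t -5 1046 0.05452037130206896 [[  5.2  -4.3]
 [127.6  29.3]]
t 45 1022 0.0545777362465489 [[  5.   45.8]
 [128.5  78. ]]
t2 186 0.044641297395123083 [[-37.9 -75.8]
 [-11.4 -49.3]]
s2 181 0.04621459300252655 [[-37.4 -77.5]
 [-11.8 -52.9]]
```

The head sits at frame x=-24.6, y≈-63, with its top at 46 mm, which matches wedge_home. The blocks are all home, so I'll hand it in.

```bash
python3 -c "
from plant import r, cam, status
print(r.close_job())"
```

```text
the job is handed in; nothing more can be done
None
```

I handed the job in: the tall block is tipped over the edge and back against the fence, and the wedge was pushed in until it stopped at about 28 N, then released at its home point. I didn't re-measure the bystander items at the end.

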